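# Photograph the sculpted head

### The job

Take the picture of the sculpted head: swing the lens cover fully open by its tab, then half-press the shutter release to its first click and keep it there for a good second so that it focuses, and only then press it all the way down and let it come back up. The first full press takes the picture and there is only one frame left, so do not press through early; do not shift the camera or knock anything else about.

Things in the scene. Friction and masses are not known exactly. Their poses are not given: they have to be found in the camera images.
- camera: Black and grey camera fixed on a 170 x 150 x 12 mm stand plate that stands loose on the table, 1.4 to 2.2 kg in all. Origin on the table under the camera body's middle, z up. Body 135 mm (x) by 50 mm (y), flat top 120 mm up; in its middle a finder hump 40 mm wide to 139 mm; at x = +45 mm a dial to 130 mm. The lens, 72 mm wide, axis 78 mm up, points along -y and ends at y = -125 mm.
- collar (a point): Centre of the upper rim of the round metal collar, 26 mm wide, on the hand grip: x = -50, y = -28 mm in the camera's frame, 126 mm up. Above it on the same upright axis stands the shutter release, a round metal cap of 18 mm diameter, screwed on to a different height every time: untouched, its top is 9 to 15 mm above this point, to be found by touch. It is pressed straight down.
- first_stage (a joint): Travel of the shutter release's first stage, m: 0 untouched, 0.004 at the first click. It takes 1 N rising to 3 N; at the click the release meets a firm stop that yields only above 9 N. It springs back when let go.
- second_stage (a joint): Travel of the shutter release beyond the first click, m: 0 until 9 N, then against 9 N rising to 12 N to 0.0035 at the hard bottom. It springs back when let go.
- pin_top (a point): Top of the tell-tale, a steel pin of 8 mm diameter that stands 5 mm proud of the top plate (125 mm above the table) at x = +32, y = +17 mm in the camera's frame. The first full press of the release draws it down 3 mm and it stays down: picture taken.
- telltale (a joint): How far the tell-tale pin has sunk, m: 0 while the frame is unused, about 0.003 once the picture is taken.
- cover (a joint): Angle of the lens cover, rad: 0 shut, 1.6 open at its stop; starts at 0 to 0.3 and stays where it is put (about 1 N at the tab moves it). The cover is a grey disc of 72 mm before the lens, turning in its own plane about a pivot above the lens; as the angle grows, the tab above the pivot swings from upright towards the camera's +x and the disc out to -x.
- cover_pivot (a point): A point on the cover's pivot axis (which runs along the camera's y), 122 mm above the table, at the middle of the tab's thickness.
- tab_tip (a point): Middle of the outer end of the cover's tab: a bar 10 x 10 mm in section that reaches 42 mm from the pivot, upright when the cover is shut.
- head: The subject: grey head form on a round wooden turntable (220 mm across, 290 mm high in all), fixed, 0.36 to 0.42 m in front of the lens side of the camera's origin; origin on the table under its middle. Leave alone.
- cup: Paper-white cup, 72 mm wide, 85 mm high, bystander; origin under its middle.
- sanding_pad: Black rubber pad 55 x 45 x 22 mm, bystander.
- lens_rear_cap: Black round cap 60 mm wide, 16 mm high, lying near the camera, bystander.
- brush: Brush lying on the table, bystander.
- cast_ear: Small white plaster cast of an ear, about 50 mm, bystander.
- cast_ear2: The second such cast, bystander.
- heat_gun: Red hot-air gun lying on the table, bystander.

How it is judged:
By the outcome, as a careful person would: the job done as asked, in the order asked, and still so for the second after the job is handed in, with the robot touching nothing.
It also fails if it takes over 58 s, if anything falls off the work surface, if the arm or the gripper's body presses on something with over 40 N, if the wrist force passes 120 N, or if a joint passes its speed limit or range.

### The arm

A 6-joint arm with a two-finger parallel gripper is mounted at the origin on the work surface. World frame = base frame: x ahead of the robot, y to its left, z up, the work surface at z = 0. Lengths are in m, angles in rad, forces in N, time in s.
With the tool pointing down it reaches from about 0.35 to 0.975 m from the base axis. Payload 4.9 kg.
Tool frame: the origin (TCP) lies midway between the tips of the shut fingers; the grasp point (between the pads) lies ctrl.grip_depth behind it (ctrl.grip_depth is the distance from the TCP to the grasp point, in m); z points along the fingers, y is the line along which they close (so a half turn about z gives the same grasp; the last joint's range is limited). The gripper opens to 85 mm and grips with 20 to 120 N. Pads are 22 mm wide; open, the fingers measure 114 mm over their backs; the gripper's body (76 mm by 85 mm) begins 54 mm behind the grasp point. The pads swing forward as they close: fully open they stand 13 mm farther back than shut.
Start: joints at [-1.359, 0.053, 1.613, -0, 1.476, -0.119], TCP at [0.203, -0.591, 0.231] pointing down, gripper open.
Joint ranges: [-3.01, 3.01], [-1.01, 2.22], [0.06, 2.58], [-1.02, 4.17], [0.09, 2.62], [-3.14, 3.14]. Speed limits (rad/s): [2.57, 2.57, 3.14, 3.14, 3.14, 3.14].

### API

Orientations are given as a rotation vector (axis times angle).
In Python, from station import ctrl, get_image, camera_model gives the robot as it stands. The module is installed in compiled form; this text tells all that it offers.
- The arm moves only by the shell command python3 -m crank 'ROWS' [FORCE]. ROWS is JSON, a list of rows, each a list of 7 numbers: the shift along the tool's x, y, z in mm, then the turn, a rotation vector about the tool's x, y, z in rad, then the opening, from -1 (shut) to 1 (fully open). A call has exactly 10 rows; each row shifts and turns the commanded pose from where the row before left it, along the tool's axes as they then stand; what a row does not reach is not made up. A row lasts 1/12 s, in which the tool goes at most 41.7 mm and 7.16 degrees, less where a joint would pass 70% of its speed; a pose out of reach is approached as far as the arm can. A call with a gripper value outside its range is refused whole. The fingers move at their own pace and stop on an object; FORCE is the grip in N (left out, the last holds). Time passes only in rows, so rows that do not move let the fingers close, or fill a call up. It gives the time, the measured TCP pose, the force, the opening and the grip force at its end, in the units of the state.
- ctrl.get_obs(): the state, without advancing time (a new reading comes with each control period).
- get_image(name): name is "scene" or "top" or "wrist"; returns the picture (480x640x3 uint8, red, green, blue); there is no depth.
- camera_model(name): a dict with "vertical_fov" (degrees; the focal length in pixels is half the picture's height over the tangent of half this angle, whatever the lens; pixels are square), "cx", "cy" (the principal point, pixels), "R" (3x3) and "t" (3): a world point X has camera coordinates R X + t; the wrist camera has in their place "hand_eye" (4x4, takes a point from camera to tool coordinates, whose origin is the TCP and whose axes are the flange's). Camera axes: x right, y down, z forward; pixel columns grow to the right and rows downward; lengths in m; the calibration is good to about 2 mm. A picture is of the moment at which its call begins: read the wrist's pose just before it. camera_model takes no time and is no camera call.
- ctrl.finish_job(): hands the job in; it is judged then, once.
The state is a dict: "t": time; "q": joint angles; "dq": joint speeds; "effort": joint torques, N m; "tool_pos": TCP position; "tool_rot": TCP orientation; "contact_force": force on the tool from outside, world axes, zero at the start; "wrist_torque": the same for the moment, N m; "opening": finger opening in m; "grip_force": force on a finger pad.
Only numpy, scipy, OpenCV 4.12 (cv2) and the standard library are available. Lean on these libraries where they do the work, as an engineer would, in place of code of your own. Each camera call takes 0.05 s, during which the arm holds its last target. There are 200 camera calls.

## Working session

There is one attempt and no reset: what is moved stays moved. The work goes in short steps, Python scripts to look and compute and a shell command to move; the robot and the scene stay as the last step left them, time stands still between calls to the robot, and variables do not carry over. Pictures are saved under pics/ and viewed, at most 10 in all, crops included, and the job is handed in when it is done.

```bash
mkdir -p pics; python3 - <<'E'
from station import ctrl,get_image,camera_model
import cv2,numpy as np
print(ctrl.get_obs()['t'],ctrl.get_obs()['tool_rot'],ctrl.get_obs()['opening'],ctrl.grip_depth)
for n in("scene","top"):
    im=get_image(n);cv2.imwrite(f"pics/{n}0.png",im[:,:,::-1])
    m=camera_model(n);print(n,{k:np.round(v,4).tolist() for k,v in m.items() if not isinstance(v,str)})
m=camera_model("wrist");print(m)
E
```

```text
0.0 [-3.09670077e+00 -5.16898828e-01  1.51701038e-04] 0.08533103320526657 0.0187
scene {'vertical_fov': 46.8529, 'cx': 328.1399, 'cy': 243.1893, 'R': [[0.6982, 0.7157, 0.0166], [0.5521, -0.5236, -0.6489], [-0.4557, 0.4622, -0.7607]], 't': [-0.382, -0.2349, 2.0506]}
top {'vertical_fov': 49.6919, 'cx': 314.386, 'cy': 233.4748, 'R': [[-0.0159, -0.9999, -0.0058], [-0.9988, 0.0161, -0.0468], [0.0468, 0.005, -0.9989]], 't': [-0.0088, 0.5541, 1.3472]}
{'vertical_fov': 59.94466670785813, 'cx': 324.7117677806903, 'cy': 240.95623644564026, 'hand_eye': array([[-7.36188215e-04, -9.51680694e-01, -3.07088447e-01,
         7.89907358e-02],
       [ 9.99999449e-01, -4.70690350e-04, -9.38624990e-04,
         1.19846480e-03],
       [ 7.48727713e-04, -3.07088968e-01,  9.51680516e-01,
        -1.43333701e-01],
       [ 0.00000000e+00,  0.00000000e+00,  0.00000000e+00,
         1.00000000e+00]])}
```

View pics/scene0.png

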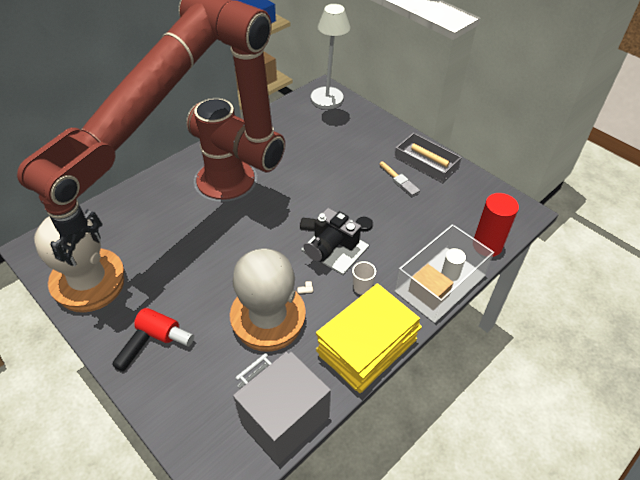

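View pics/top0.png

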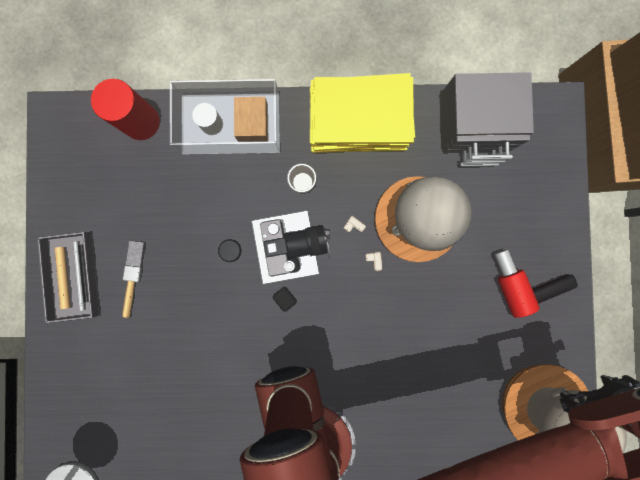

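The scene image shows the camera at about (335,230). In the top image it sits on its plate at about (287,247), with the lens pointing right (world -y), the release at about (289,267) and the tall head at (430,215). Next I'll enlarge the camera region and compute coarse positions.

```bash
cat > h.py <<'E'
import numpy as np,cv2
from station import ctrl,get_image,camera_model
from scipy.spatial.transform import Rotation as Ro
def cam(n,o=None):
    m=camera_model(n);f=240/np.tan(np.radians(m['vertical_fov']/2))
    if n!='wrist':R=np.array(m['R']);t=np.array(m['t'])
    else:
        H=np.array(m['hand_eye']);T=np.eye(4);T[:3,:3]=Ro.from_rotvec(o['tool_rot']).as_matrix();T[:3,3]=o['tool_pos']
        W=np.linalg.inv(T@H);R=W[:3,:3];t=W[:3,3]
    return f,m['cx'],m['cy'],R,t
def ray(c,u,v):
    f,cx,cy,R,t=c;d=R.T@np.array([(u-cx)/f,(v-cy)/f,1]);return -R.T@t,d/np.linalg.norm(d)
def onz(c,u,v,z):
    o,d=ray(c,u,v);return o+d*(z-o[2])/d[2]
def proj(c,X):
    f,cx,cy,R,t=c;p=R@np.array(X)+t;return np.array([cx+f*p[0]/p[2],cy+f*p[1]/p[2]])
E
python3 - <<'E'
from h import *
c=cam('top')
for n,u,v,z in[('rel',289.5,266.5,.136),('dial',273,229,.13),('lensend',329,241,.078),('cup',302,172,.085),('cap',230,250,.016),('head',433,213,.25)]:print(n,onz(c,u,v,z).round(3))
im=cv2.imread('pics/top0.png')[200:300,235:345]
g=cv2.resize(im,None,fx=5.4,fy=5.4,interpolation=cv2.INTER_CUBIC);
s=cv2.imread('pics/scene0.png')[195:280,290:390]
s=cv2.resize(s,(int(540*100/85),540),interpolation=cv2.INTER_CUBIC)
a=cv2.resize(np.hstack([g,s]),(800,int(540*800/(g.shape[1]+s.shape[1]))));cv2.imwrite('pics/crop1.png',a)
E
python3 -m crank '[[0,0,-40,0,0,0,-1],[0,0,-40,0,0,0,-1],[0,0,-40,0,0,0,-1],[0,0,-40,0,0,0,-1],[0,0,-40,0,0,0,-1],[0,0,0,0,0,0,-1],[0,0,0,0,0,0,-1],[0,0,0,0,0,0,-1],[0,0,0,0,0,0,-1],[0,0,0,0,0,0,-1]]'
```

```text
rel [0.47  0.042 0.136]
dial [0.561 0.081 0.13 ]
lensend [ 0.531 -0.054  0.078]
cup [0.705 0.01  0.085]
cap [0.514 0.204 0.016]
head [ 0.583 -0.277  0.25 ]
t: 0.93
tool_pos: [0.2029, -0.5906, 0.4283]
tool_rot: [-3.094, -0.516, 0.0]
contact_force: [-0.7, 0.1, 0.1]
opening: -0.0001
grip_force: 0.0
```

View pics/crop1.png

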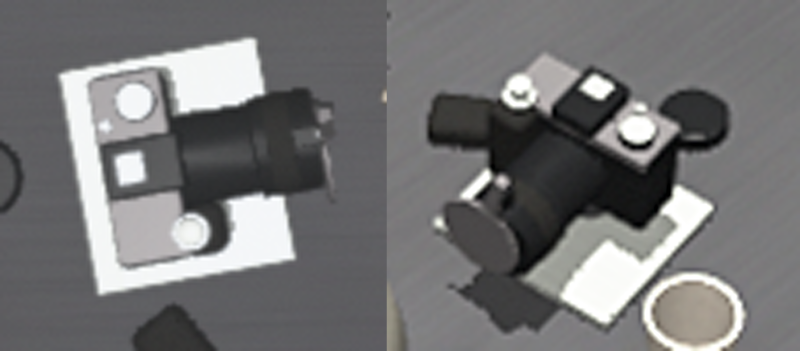

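```bash
python3 -m crank '[[26.5,-29,0,0,0,0,-1],[26.5,-29,0,0,0,0,-1],[26.5,-29,0,0,0,0,-1],[26.5,-29,0,0,0,0,-1],[26.5,-29,0,0,0,0,-1],[26.5,-29,0,0,0,0,-1],[26.5,-29,0,0,0,0,-1],[26.5,-29,0,0,0,0,-1],[26.5,-29,0,0,0,0,-1],[26.5,-29,0,0,0,0,-1]]' && python3 -m crank '[[26.5,-29,0,0,0,0,-1],[26.5,-29,0,0,0,0,-1],[26.5,-29,0,0,0,0,-1],[26.5,-29,0,0,0,0,-1],[26.5,-29,0,0,0,0,-1],[26.5,-29,0,0,0,0,-1],[26.5,-29,0,0,0,0,-1],[0,0,33,0,0,0.075,-1],[0,0,33,0,0,0.075,-1],[0,0,33,0,0,0,-1]]' && python3 - <<'E'
from h import *
o=ctrl.get_obs();im=get_image('wrist');cv2.imwrite('pics/w1.png',im[:,:,::-1])
import pickle;pickle.dump((o,im),open('w1.pkl','wb'));print(o['t'],o['tool_pos'],o['tool_rot'])
E
```

```text
t: 1.77
tool_pos: [0.3595, -0.2288, 0.4297]
tool_rot: [-3.097, -0.516, 0.002]
contact_force: [1.0, 0.0, 0.3]
opening: -0.0
grip_force: 0.0
t: 2.6
tool_pos: [0.4687, 0.0226, 0.3299]
tool_rot: [-3.129, -0.284, 0.002]
contact_force: [0.5, -0.6, -0.1]
opening: -0.0003
grip_force: 0.0
2.6 [0.46873864 0.02264529 0.32989633] [-3.12865085e+00 -2.83567989e-01  1.87530898e-03]
```

View pics/w1.png

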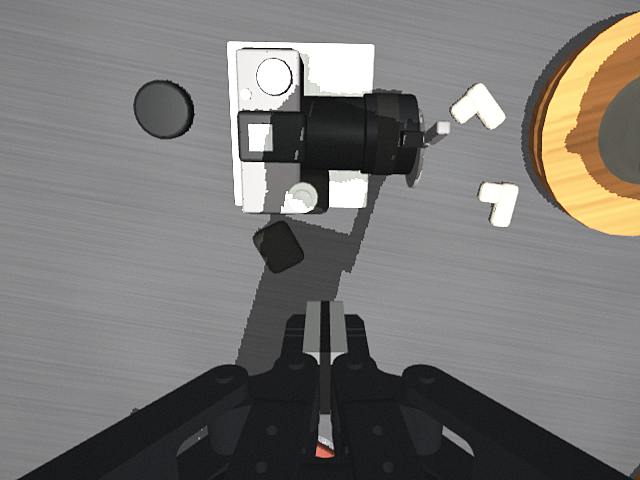

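The wrist view shows the release cap at about (303,194), the dial at (274,76), the pin at (246,94), the tab tip at (443,128) and the pivot at about (415,138). I'll zoom in to refine these.

```bash
python3 - <<'E'
import cv2
im=cv2.imread('pics/w1.png')
a=cv2.resize(im[60:220,225:325],None,fx=3.5,fy=3.5,interpolation=cv2.INTER_CUBIC)
b=cv2.resize(im[85:197,370:460],None,fx=5,fy=5,interpolation=cv2.INTER_CUBIC)
cv2.imwrite('pics/w1z.png',cv2.hconcat([a,b[:560]]))
E
```

```text
(no output)
```

View pics/w1z.png

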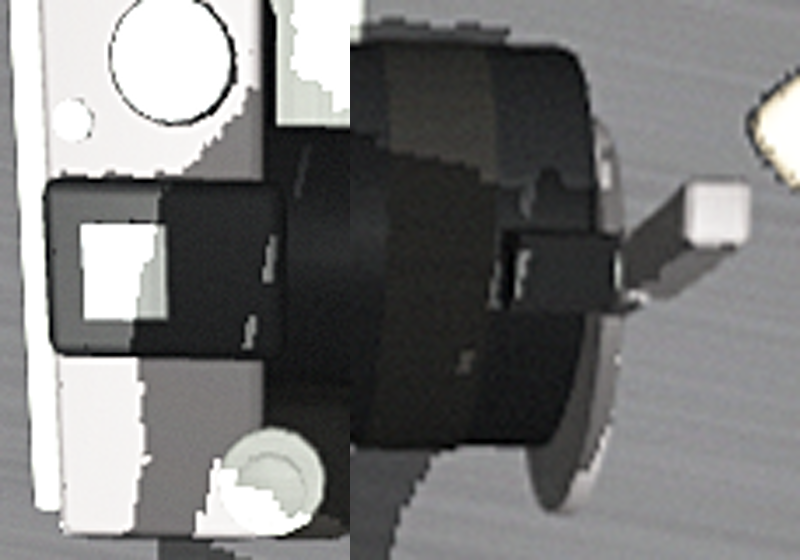

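The zoom gives: dial (274.4,77.1), pin (246.1,94.6), collar rim (302.7,197.1), tab end face (443.4,127.8), and a tab leaning slightly towards +x.

```bash
cat > fit.py <<'E'
from h import *
import pickle
from scipy.optimize import least_squares
o,im=pickle.load(open('w1.pkl','rb'));c=cam('wrist',o)
def W(p,X):
    a=p[2];return np.array([p[0]+np.cos(a)*X[0]-np.sin(a)*X[1],p[1]+np.sin(a)*X[0]+np.cos(a)*X[1],X[2]])
obs=[((-.05,-.028,.126),(302.7,197.1)),((.032,.017,.125),(246.1,94.6))]
def r(p):
    e=[proj(c,W(p,X))-u for X,u in obs]
    e.append(proj(c,W(p,(.045,p[3],.13)))-(274.4,77.1));return np.concatenate(e)
s=least_squares(r,[.514,.079,.18,0]);p=s.x
if __name__=='__main__':
    print(p,r(p).round(2))
    # tab tip: ray in camera frame vs circle r=42 about pivot (x=0,z=.122)
    oo,d=ray(c,443.4,127.8)
    Rz=np.array([[np.cos(p[2]),np.sin(p[2])],[-np.sin(p[2]),np.cos(p[2])]])
    for th in np.arange(0,.36,.05):
        z=.122+.042*np.cos(th);X=oo+d*(z-oo[2])/d[2];l=Rz@(X[:2]-p[:2]);print(th.round(2),l.round(4),'want x',(.042*np.sin(th)).round(4))
    t=cam('top');print(proj(t,W(p,(-.05,-.028,.126))),proj(t,W(p,(.045,p[3],.13))))
    print('collar',W(p,(-.05,-.028,.126)))
E
python3 fit.py
```

```text
[ 0.51561354  0.0768683   0.16452214 -0.00635716] [ 0.21  0.58 -0.2  -0.19  0.   -0.29]
0.0 [ 0.0107 -0.1308] want x 0.0
0.05 [ 0.0107 -0.1308] want x 0.0021
0.1 [ 0.0107 -0.1308] want x 0.0042
0.15 [ 0.0107 -0.1309] want x 0.0063
0.2 [ 0.0107 -0.131 ] want x 0.0083
0.25 [ 0.0106 -0.1311] want x 0.0104
0.3 [ 0.0106 -0.1313] want x 0.0124
0.35 [ 0.0106 -0.1315] want x 0.0144
[290.17051932 266.2186666 ] [274.19680424 228.85380256]
collar [0.47087457 0.04105735 0.126     ]
```

```bash
python3 -m crank '[[10,28.5,0,0,0,0,-1],[10,28.5,0,0,0,0,-1],[8.8,28.5,0,0,0,0.016,-1],[0,0,30,0,0,0,-1],[0,0,30,0,0,0,-1],[0,0,30,0,0,0,-1],[0,0,30,0,0,0,-1],[0,0,30,0,0,0,-1],[0,0,30,0,0,0,-1],[0,0,0,0,0,0,-1]]'; python3 - <<'E'
from fit import *
o=ctrl.get_obs();x=o['tool_pos'];a=p[2]
print('local',(np.array([[np.cos(a),np.sin(a)],[-np.sin(a),np.cos(a)]])@(x[:2]-p[:2])).round(4),x[2]-.122,Ro.from_rotvec(o['tool_rot']).as_matrix().round(3))
E
```

```text
t: 3.48
tool_pos: [0.5079, -0.0564, 0.1449]
tool_rot: [-3.126, -0.258, 0.02]
contact_force: [-0.7, 0.3, -1.8]
opening: -0.0001
grip_force: 0.0
local [-0.0295 -0.1303] 0.022923806325774038 [[ 0.986  0.164 -0.013]
 [ 0.164 -0.986  0.004]
 [-0.013 -0.006 -1.   ]]
```

```bash
python3 -m crank '[[0,0,0,0,0,0,-1],[5,0,0,0,0,0,-1],[5,0,0,0,0,0,-1],[3.5,-1,0,0,0,0,-1],[3,-1,0,0,0,0,-1],[3,0.0,0.4,0,0,0,-1],[3,0,0.4,0,0,0,-1],[3,0,1.1,0,0,0,-1],[2.7,0,1.2,0,0,0,-1],[0,0,0,0,0,0,-1]]'; cat > loc.py <<'E'
from fit import *
o=ctrl.get_obs();x=o['tool_pos'];a=p[2]
print('local mm',(1e3*np.array([[np.cos(a),np.sin(a)],[-np.sin(a),np.cos(a)]])@(x[:2]-p[:2])).round(1),'z',(x[2]*1e3).round(2),o['contact_force'].round(1),o['t'])
E
python3 loc.py
```

```text
t: 4.32
tool_pos: [0.5405, -0.0507, 0.1489]
tool_rot: [-3.131, -0.259, 0.0]
contact_force: [0.7, 0.0, -0.7]
opening: 0.0001
grip_force: 0.0
local mm [   3.6 -129.9] z 148.94 [ 0.7  0.  -0.7] 4.3167
```

```bash
python3 -m crank '[[2.5,0,1.6,0,0,0,-1],[2.5,0,1.6,0,0,0,-1],[2.2,0,2.1,0,0,0,-1],[2.1,0,2.1,0,0,0,-1],[1.7,0,2.5,0,0,0,-1],[1.7,0,2.5,0,0,0,-1],[1.2,0,2.8,0,0,0,-1],[1.2,0,2.8,0,0,0,-1],[0.5,0,2.0,0,0,0,-1],[0,0,0,0,0,0,-1]]'; python3 loc.py;  python3 -m crank '[[0.5,0,1,0,0,0,-1],[0,0,1,0,0,0,-1],[0,0,0.5,0,0,0,-1],[0,0,0.5,0,0,0,-1],[0,0,0.5,0,0,0,-1],[0,0,0,0,0,0,-1],[0,0,0,0,0,0,-1],[0,0,0,0,0,0,-1],[0,0,0,0,0,0,-1],[0,0,0,0,0,0,-1]]'; python3 loc.py
```

```text
t: 5.15
tool_pos: [0.5553, -0.0483, 0.1285]
tool_rot: [-3.131, -0.259, 0.001]
contact_force: [-0.1, -0.7, 2.0]
opening: 0.0001
grip_force: 0.3
local mm [  18.7 -129.9] z 128.5 [-0.1 -0.7  2. ] 5.15
t: 5.98
tool_pos: [0.5558, -0.0482, 0.1265]
tool_rot: [-3.131, -0.259, 0.001]
contact_force: [-1.6, 1.1, 6.3]
opening: -0.0004
grip_force: 2.9
local mm [  19.2 -130. ] z 126.49 [-1.6  1.1  6.3] 5.9833
```

```bash
python3 -m crank '[[0,0,-10,0,0,0,-1],[0,0,-35,0,0,0,-1],[0,0,-35,0,0,0,-1],[0,0,-35,0,0,0,-1],[0,0,-35,0,0,0,-1],[-14,-16,-34,0,0,0,-1],[-20,-22,-20,0,0,0,-1],[-20,-23,0,0,0,0,-1],[-20,-23,0,0,0,0,-1],[0,0,0,0,0,0,-1]]'; python3 -m crank '[[0,0,0,0,0,0,-1],[0,0,0,0,0,0,-1],[0,0,0,0,0,0,-1],[0,0,0,0,0,0,-1],[0,0,0,0,0,0,-1],[0,0,0,0,0,0,-1],[0,0,0,0,0,0,-1],[0,0,0,0,0,0,-1],[0,0,0,0,0,0,-1],[0,0,0,0,0,0,-1]]' >/dev/null; python3 loc.py; python3 - <<'E'
from h import *
import pickle
o=ctrl.get_obs();im=get_image('wrist');pickle.dump((o,im),open('w2.pkl','wb'));b=im[:,:,::-1]
cv2.imwrite('pics/w2.png',cv2.resize(b[30:230,220:460],None,fx=3,fy=3,interpolation=cv2.INTER_CUBIC))
E
```

```text
t: 6.82
tool_pos: [0.4667, 0.0249, 0.331]
tool_rot: [-3.13, -0.263, -0.003]
contact_force: [1.3, 0.4, 0.3]
opening: -0.0003
grip_force: 0.0
local mm [-54.6 -46. ] z 329.69 [-0.2 -0.8 -0.6] 7.65
```

View pics/w2.png

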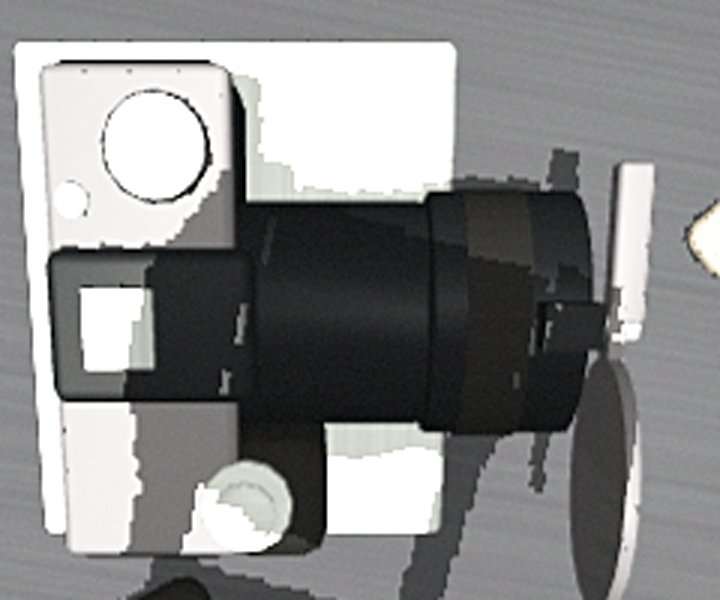

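The cover is open: the tab lies flat towards +x at crop (630,250) and the disc has swung out to (605,480). The crop gives dial (155,146), pin (71,200) and collar (246,506), so I'll refit the pose.

```bash
python3 - <<'E'
import fit,pickle;from h import *
o,im=pickle.load(open('w2.pkl','rb'));c=cam('wrist',o)
C=lambda u,v:np.array([220+(u+.5)/3-.5,30+(v+.5)/3-.5])
p0=fit.p
def r(p):
    return np.concatenate([proj(c,fit.W(p,X))-C(*u) for X,u in [((-.05,-.028,.126),(246,506)),((.032,.017,.125),(71,200)),((.045,p[3],.13),(155,146))]])
p=fit.least_squares(r,p0).x;print(p0.round(4),p.round(4),r(p).round(2))
R=Ro.from_rotvec(o['tool_rot']).as_matrix()
for q in(p0,p):
    t=fit.W(q,(-.05,-.028,.150));print(t, (R.T@(t-o['tool_pos'])*1e3).round(1))
print(R[:,2])
E
```

```text
[ 0.5156  0.0769  0.1645 -0.0064] [ 0.5159  0.0775  0.1629 -0.0063] [ 0.1   0.24 -0.09 -0.1   0.   -0.1 ]
[0.47089951 0.04106353 0.15      ] [  4.7 -18.  179.7]
[0.47108424 0.04172058 0.15      ] [  4.9 -18.7 179.7]
[-6.88769024e-05  1.00978153e-05 -9.99999998e-01]
```

```bash
python3 -m crank '[[4.8,-18.4,0,0,0,0,-1],[0,0,30,0,0,0,-1],[0,0,30,0,0,0,-1],[0,0,30,0,0,0,-1],[0,0,30,0,0,0,-1],[0,0,25,0,0,0,-1],[0,0,18,0,0,0,-1],[0,0,10,0,0,0,-1],[0,0,5,0,0,0,-1],[0,0,0,0,0,0,-1]]'>/dev/null; python3 loc.py; python3 -m crank '[[0,0,1,0,0,0,-1],[0,0,1,0,0,0,-1],[0,0,1,0,0,0,-1],[0,0,1,0,0,0,-1],[0,0,1,0,0,0,-1],[0,0,1,0,0,0,-1],[0,0,1,0,0,0,-1],[0,0,1,0,0,0,-1],[0,0,0,0,0,0,-1],[0,0,0,0,0,0,-1]]'>/dev/null; python3 loc.py
```

```text
local mm [-50.2 -27.5] z 151.08 [-0.6  0.  -0.1] 8.5333
local mm [-50.  -27.6] z 143.56 [0.1 1.  0.2] 9.3667
```

```bash
for i in 1 2 3 4 5; do python3 -m crank '[[0,0,1,0,0,0,-1],[0,0,0,0,0,0,-1],[0,0,0,0,0,0,-1],[0,0,0,0,0,0,-1],[0,0,0,0,0,0,-1],[0,0,0,0,0,0,-1],[0,0,0,0,0,0,-1],[0,0,0,0,0,0,-1],[0,0,0,0,0,0,-1],[0,0,0,0,0,0,-1]]'>/dev/null; python3 loc.py; done
```

```text
local mm [-49.9 -27.6] z 142.73 [-0.3  0.1  0.5] 10.2
local mm [-49.9 -27.6] z 141.73 [-0.5 -0.2  0.4] 11.0333
local mm [-49.9 -27.6] z 140.74 [-0.8  1.  -0.1] 11.8667
local mm [-49.9 -27.6] z 139.71 [-0.  -1.   0.2] 12.7
local mm [-49.9 -27.6] z 138.72 [-0.2 -0.5  0.2] 13.5333
```

```bash
for i in 1 2 3; do python3 -m crank '[[0,0,1,0,0,0,-1],[0,0,0,0,0,0,-1],[0,0,0,0,0,0,-1],[0,0,0,0,0,0,-1],[0,0,0,0,0,0,-1],[0,0,0,0,0,0,-1],[0,0,0,0,0,0,-1],[0,0,0,0,0,0,-1],[0,0,0,0,0,0,-1],[0,0,0,0,0,0,-1]]'>/dev/null; python3 loc.py; done
```

```text
local mm [-49.8 -27.6] z 137.78 [1.8 0.1 0.4] 14.3667
local mm [-49.8 -27.6] z 136.77 [ 1.  -0.3  1.9] 15.2
local mm [-49.8 -27.6] z 135.73 [ 0.7 -0.3  1.3] 16.0333
```

```bash
for i in 1 2; do python3 -m crank '[[0,0,0.7,0,0,0,-1],[0,0,0,0,0,0,-1],[0,0,0,0,0,0,-1],[0,0,0,0,0,0,-1],[0,0,0,0,0,0,-1],[0,0,0,0,0,0,-1],[0,0,0,0,0,0,-1],[0,0,0,0,0,0,-1],[0,0,0,0,0,0,-1],[0,0,0,0,0,0,-1]]'>/dev/null; python3 loc.py; done
```

```text
local mm [-49.8 -27.6] z 135.06 [ 1.2 -0.8  2.7] 16.8667
local mm [-49.8 -27.6] z 134.34 [ 1.6 -0.1  2.4] 17.7
```

```bash
python3 -m crank '[[0,0,0.4,0,0,0,-1],[0,0,0,0,0,0,-1],[0,0,0,0,0,0,-1],[0,0,0,0,0,0,-1],[0,0,0,0,0,0,-1],[0,0,0,0,0,0,-1],[0,0,0,0,0,0,-1],[0,0,0,0,0,0,-1],[0,0,0,0,0,0,-1],[0,0,0,0,0,0,-1]]'>/dev/null; python3 loc.py
```

```text
local mm [-49.8 -27.6] z 134.0 [ 1.1 -0.5  5. ] 18.5333
```

```bash
python3 -m crank '[[0,0,0.3,0,0,0,-1],[0,0,0,0,0,0,-1],[0,0,0,0,0,0,-1],[0,0,0,0,0,0,-1],[0,0,0,0,0,0,-1],[0,0,0,0,0,0,-1],[0,0,0,0,0,0,-1],[0,0,0,0,0,0,-1],[0,0,0,0,0,0,-1],[0,0,0,0,0,0,-1]]'>/dev/null; python3 loc.py
```

```text
local mm [-49.8 -27.6] z 133.98 [0.3 0.  6. ] 19.3667
```

```bash
for i in 1 2; do python3 -m crank '[[0,0,0,0,0,0,-1],[0,0,0,0,0,0,-1],[0,0,0,0,0,0,-1],[0,0,0,0,0,0,-1],[0,0,0,0,0,0,-1],[0,0,0,0,0,0,-1],[0,0,0,0,0,0,-1],[0,0,0,0,0,0,-1],[0,0,0,0,0,0,-1],[0,0,0,0,0,0,-1]]'>/dev/null; python3 loc.py; done
python3 -m crank '[[0,0,1,0,0,0,-1],[0,0,1,0,0,0,-1],[0,0,1,0,0,0,-1],[0,0,1,0,0,0,-1],[0,0,0.7,0,0,0,-1],[0,0,0.5,0,0,0,-1],[0,0,0,0,0,0,-1],[0,0,0,0,0,0,-1],[0,0,0,0,0,0,-1],[0,0,0,0,0,0,-1]]'>/dev/null; python3 loc.py
```

```text
local mm [-49.8 -27.6] z 133.98 [0.4 0.5 5.8] 20.2
local mm [-49.8 -27.6] z 133.96 [ 0.5 -0.2  5.8] 21.0333
local mm [-49.7 -27.7] z 130.29 [-4.8  0.2 12.8] 21.8667
```

```bash
python3 -m crank '[[0,0,0.4,0,0,0,-1],[0,0,0.4,0,0,0,-1],[0,0,0,0,0,0,-1],[0,0,0,0,0,0,-1],[0,0,0,0,0,0,-1],[0,0,0,0,0,0,-1],[0,0,0,0,0,0,-1],[0,0,0,0,0,0,-1],[0,0,0,0,0,0,-1],[0,0,0,0,0,0,-1]]'>/dev/null; python3 loc.py
```

```text
local mm [-49.6 -27.7] z 130.18 [-5.6 -0.5 17.3] 22.7
```

Hard bottom confirmed: the force rose with almost no travel. Now I'll release, lift back to the earlier viewpoint and check.

```bash
python3 -m crank '[[0,0,-2,0,0,0,-1],[0,0,-3,0,0,0,-1],[0,0,-4,0,0,0,-1],[0,0,-8,0,0,0,-1],[0,0,-20,0,0,0,-1],[0,0,-35,0,0,0,-1],[0,0,-35,0,0,0,-1],[0,0,-35,0,0,0,-1],[0,0,-35,0,0,0,-1],[-4.8,18.4,-20,0,0,0,-1]]'>/dev/null; python3 -m crank '[[0,0,0,0,0,0,-1],[0,0,0,0,0,0,-1],[0,0,0,0,0,0,-1],[0,0,0,0,0,0,-1],[0,0,0,0,0,0,-1],[0,0,0,0,0,0,-1],[0,0,0,0,0,0,-1],[0,0,0,0,0,0,-1],[0,0,0,0,0,0,-1],[0,0,0,0,0,0,-1]]' >/dev/null; python3 loc.py; python3 - <<'E'
from h import *
o=ctrl.get_obs();im=get_image('wrist');b=im[:,:,::-1]
cv2.imwrite('pics/w3.png',cv2.resize(b[30:230,220:460],None,fx=3,fy=3,interpolation=cv2.INTER_CUBIC))
E
```

```text
local mm [-54.7 -45.9] z 324.58 [-0.3 -1.   0.3] 24.3667
```

View pics/w3.png

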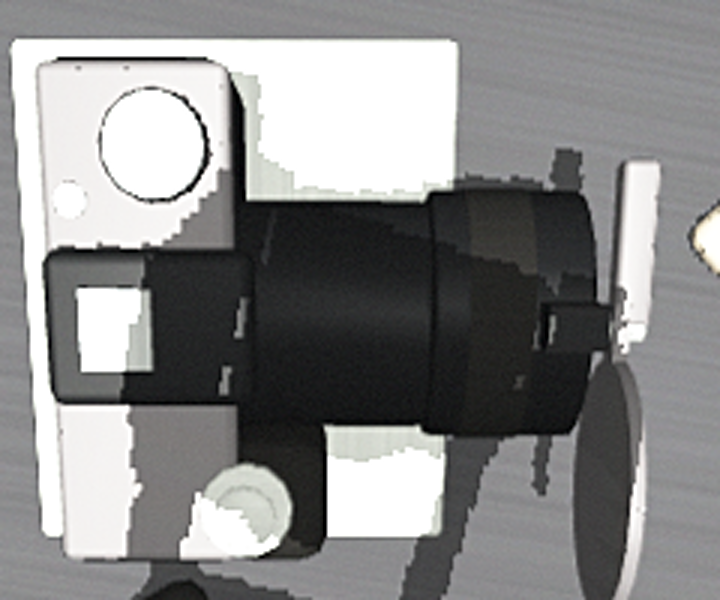

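The camera hasn't moved, the cover is open at (635,250)/(605,480), and the release is back up. I'm handing in.

```bash
python3 -c "
from station import ctrl
print(ctrl.finish_job())"
```

```text
the job is handed in; nothing more can be done
None
```

The job is handed in at about 24 s: cover swung open to its stop, release held at the first click for about 2.5 s, then pressed once to the hard bottom and let back up. The camera did not visibly move; I judged the full press by force and travel (17 N at the bottom) because the images could not clearly show the tell-tale pin down.

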